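Fetch the pencil pail from the revolving desk stand

TASK

Turn the revolving desk stand until the round pail hangs over the foot's front tongue and the stand has clicked into its stop there, then lift the pail up off its hook and stand it upright in the empty end of the wooden tray, setting it down gently rather than dropping it. Leave the stand clicked in that position, with the square caddy and the bell still hanging, and do not disturb the clock or the clay bird.

Things in the scene. Friction and masses are not known exactly. Their poses are not given: they have to be found in the camera images.
- foot: The stand's fixed foot: pale wooden disc 240 mm across, 12 mm thick, on the desk under the turntable. Origin at its centre on the desk, z up. Its front is marked by a tongue 26 mm wide that juts out along the foot's -x to 173 mm from the centre and ends in a 22 mm high nib. The front faces the robot's side within about 30 degrees.
- front_stop (a point): Point on the foot's frame 100 mm along its -x (over the tongue), 205 mm up, x and z axes as the foot. With the stand in a click stop an arm runs through it. There are four stops a quarter turn apart, where the rotor's axes are parallel to the foot's. Within 14 degrees of a stop a spring roller pulls the stand in; passing in or out takes about 0.2 N m.
- rotor: Turning part of the stand: wooden turntable 260 mm across (top at z 46 mm), column 24 mm across (12 mm above z 225 mm), four level arms (8 mm round bar, axis at z 205 mm) along its +x, +y, -x, -y. Origin on the axis at desk level, z up. Turns endlessly both ways about z with light friction (0.03 N m) and starts midway between two stops, where it stays put.
- knob (a point): Centre of the turning knob on top of the column: a wooden bar 80 mm long along the rotor's x, 14 mm wide, from z = 250 to 282 mm; this point, on the axis, is at z = 266 mm. Each arm has a collar 18 mm across ending 88 mm from the axis and a tip 118 mm (122 mm over all) from the axis turned up to z = 227 mm; things hang between, about 100 mm from the axis.
- pail: The round steel pail to fetch: open cup 75 mm high, 56 mm across at the foot, 68 mm at the rim, 0.14 to 0.28 kg, with a rigid gabled strap handle, 150 mm high in all. Origin at the centre of its underside, z up. It starts hanging on the rotor's +x or -x arm, its own x along the arm, underside at z = 65 mm (19 mm above the turntable).
- pail_grip (a point): Middle of the pail's handle, 115 mm above its underside. Straps are 12 mm wide (pail's x), 4 mm thick. Two upright straps have flat outer faces at y = -23 and +23 mm from z = 94 to 135 mm: the place to grip, 46 mm wide. An inverted V joins them; it rests on the arm, whose axis is then at z = 140 mm of the pail. Below the arm the opening is 45 mm or more high.
- caddy: A square open steel caddy, 60 x 60 x 75 mm, with the same handle and origin as the pail; hangs on the arm across from the pail. Leave it hanging.
- bell: A brass hand bell, 72 mm across, with the same handle as the pail, origin 20 mm below its mouth's centre (its mouth is at z = 20 mm of the bell's frame); hangs on the rotor's +y arm. The -y arm is empty. Leave it hanging.
- tray: Fixed wooden tray 250 mm (x) by 125 mm (y), rim 14 mm high and 6 mm thick, floor 6 mm thick. Origin at the centre of its underside, z up. May lie at any yaw, to the left or the right of the stand.
- tray_free (a point): Middle of the empty end of the tray, on its floor: 60 mm along the tray's +x from its centre and 6 mm up.
- clock: Round wooden desk clock, 100 mm across, 30 mm thick, on a 50 x 80 mm base, 112 mm high; stands in the tray's other end about 65 mm along the tray's -x, facing along x. Origin at the centre of its underside.
- bird: Small grey clay bird about 100 mm long and 65 mm high on the desk between stand and tray, near the robot. Origin under its centre.
Mind the look-alikes: they are no part of the job. Leave any blue or purple look-alike of the pail alone.

How it is judged (in metres and radians):
On the way, in this order (a step that is already met when the one before it is completed fails the run):
1. the pail hangs over the front tongue with the stand clicked in and the gripper off it (height (world z) of pail between 0.055 and 0.075 m and horizontal distance between pail and foot between 0.08 and 0.125 m and x of pail in the frame of foot below -0.075 m and y of pail in the frame of foot between -0.025 and 0.025 m and angle between the x axis of rotor and the x axis of foot, either way round below 0.06 rad and contact force between the fingers and rotor below 0.5 N), for 0.3 s.
2. the pail is lifted above its hook in front, the stand still in its stop (height (world z) of pail above 0.085 m and angle between the x axis of rotor and the x axis of foot, either way round below 0.06 rad), for 0.1 s.
At the end, for the whole second after the job is handed in: The pail stands upright (within 0.08 rad) and at rest on the tray floor, its centre within 35 mm along the tray and 30 mm across it of the middle of the tray's empty end; the stand is within 0.06 rad of its stop with the caddy hanging at the rear, and the bell still hangs (x of pail in the frame of tray_free between -0.035 and 0.035 m and y of pail in the frame of tray_free between -0.03 and 0.03 m and z of pail in the frame of tray_free between -0.006 and 0.006 m and angle between pail's own z axis and vertical below 0.08 rad and linear speed of pail below 0.02 m/s and angle between the x axis of rotor and the x axis of foot, either way round below 0.06 rad and height (world z) of caddy between 0.055 and 0.075 m and horizontal distance between caddy and foot between 0.08 and 0.125 m and x of caddy in the frame of foot above 0.075 m and height (world z) of bell between 0.055 and 0.075 m and horizontal distance between bell and foot between 0.08 and 0.125 m); the robot touches nothing.
It fails at once if the caddy or the bell was knocked off or lifted from its hook ((height (world z) of caddy below 0.05 m or height (world z) of caddy above 0.095 m or angle between caddy's own z axis and vertical above 0.7 rad) or (height (world z) of bell below 0.05 m or height (world z) of bell above 0.095 m or angle between bell's own z axis and vertical above 0.7 rad)).
It fails at once if the clock or the bird was moved more than 20 mm (distance of any of clock, bird from where it was at the start of the episode above 0.02 m).
It fails at once if the pail was dropped or slammed into the tray (horizontal distance between pail and tray_free below 0.07 m and height (world z) of pail below 0.035 m and linear speed of pail above 0.5 m/s).
It fails at once if the pail fell (height (world z) of pail below 0.05 m and horizontal distance between pail and tray_free above 0.07 m).
It also fails if it takes over 72 s, if anything falls off the work surface, if the arm or the gripper's body presses on something with over 40 N, if the wrist force passes 120 N, or if a joint passes its speed limit or range.

ROBOT

A 6-joint arm with a two-finger parallel gripper is mounted at the origin on the work surface. World frame = base frame: x ahead of the robot, y to its left, z up, the work surface at z = 0. Lengths are in m, angles in degrees, forces in N, time in s.
With the tool pointing down it reaches from about 0.4 to 0.825 m from the base axis. Payload 7 kg.
Tool frame: the origin (TCP) lies at the very end of the fingers, on their centre line; the grasp point (between the pads) lies 19 mm behind it (ctrl.pinch_z is the distance from the TCP to the grasp point, in m); z points along the fingers, x is the direction in which the jaws open and shut, and the axes are right-handed (so a half turn about z gives the same grasp; the last joint's range is limited). The gripper opens to 88 mm and grips with 3 to 60 N. Pads are 19 mm wide; open, the fingers measure 130 mm over their backs; the gripper's body (78 mm by 193 mm) begins 47 mm behind the grasp point.
Start: joints at [-48.123, 20.546, 0.682, 0, -70.136, -16.507], TCP at [0.289, -0.61, 0.227] pointing down, gripper open.
Joint ranges: [-176.03, 176.03], [-82.01, 121.73], [-58.28, 71.71], [-173.87, 95.51], [-174.79, -0.11], [-173.66, 173.66]. Speed limits (degrees/s): [136.94, 136.94, 172.46, 180, 180, 180].

INTERFACE

Orientations are given as [roll, pitch, yaw] about the fixed x, y, z axes, in that order (R = Rz(yaw) Ry(pitch) Rx(roll)).
In Python, from plant import ctrl gives the robot as it stands.
- The arm moves only by the tool carry_out, never from a script. Its argument "increments" is a list of rows, each a list of 7 numbers: the turn, a rotation vector about the world's x, y, z in degrees, then the shift along the world's x, y, z in mm, then the closure, from 0 (fully open) to 1 (shut). In form: [[ax, ay, az, dx, dy, dz, grip], ...]. A call has 1 to 20 rows; each row is the pose to reach, as a shift and turn from the pose commanded when the call began; what a row does not reach only later rows make up. A row lasts 1/8 s, in which the tool goes at most 62.5 mm and 10.7 degrees, less where a joint would pass 70% of its speed; a pose out of reach is approached as far as the arm can. A call with a gripper value outside its range is refused whole. The fingers move at their own pace and stop on an object; the grip force is fixed at half the most. Time passes only in rows, so rows that repeat a pose let the fingers close. It gives the time, the measured TCP pose, the force and the opening at its end, in the units of the state.
- ctrl.get_obs(): the state, without advancing time (a new reading comes with each control period).
- ctrl.snapshot(name): name is "side" or "top"; returns a dict with "pixels" (420x560x3 uint8, blue, green, red), "intrinsics" (3x3 intrinsics, pixels), "dist" ([k1, k2, p1, p2, k3] as OpenCV has them; the pictures are not rectified), "rvec" (rotation vector, rad) and "tvec" (3), from world to camera coordinates, as OpenCV has them. Camera axes: x right, y down, z forward; pixel columns grow to the right and rows downward; lengths in m; the calibration is good to about 2 mm. A picture is of the moment at which its call begins. There is no depth.
- ctrl.close_job(): hands the job in, once; it reports no verdict.
Trained networks look in a picture, given as the dict that the camera call returned (one of the last four; its "shot" number tells which), for a name from the list of things; names that differ only in an ending like _2 or _b are one class to them, and where a whole thing is asked for, a point or a joint stands for the part that bears it (a point fixed in the world has none). Each returns a list of dicts, best first, with "confidence" (0 to 1); they miss things now and then, are a little off and sometimes report something else, mostly with a low value. They report only what shows in the picture. A call takes as long as a camera call. They do not tell look-alikes from the thing itself.
- ctrl.search_frame(picture, label): "centre" ([x, y, z] in m, in world coordinates, good to about 4 mm: the middle of the surface that is visible of it).
- ctrl.outline_of(picture, label): "pixels" (420x560 bool, what is visible of it).
The state is a dict: "clock": time; "joint_pos": joint angles; "qvel": joint speeds; "tau": joint torques, N m; "tool_pos": TCP position; "orientation": TCP orientation; "force": force on the tool from outside, world axes, zero at the start; "moment": the same for the moment, N m; "opening": finger opening in m.
Only numpy, scipy, OpenCV 4.12 (cv2) and the standard library are available. Lean on these libraries where they do the work, as an engineer would, in place of code of your own. Each camera call takes 0.05 s, during which the arm holds its last target. There are 200 camera calls.

## Working session

There is one attempt and no reset: what is moved stays moved. The work goes in short steps, Python scripts to look and compute and a tool call to move; the robot and the scene stay as the last step left them, time stands still between calls to the robot, and variables do not carry over. Pictures are saved under pics/ and viewed, about 8 in all and at most 12, crops included, and the job is handed in when it is done.

Besides the shell and the picture viewer there is one more tool, called after "Request:" by a JSON object that holds its "fn" and its "kwargs", one argument or row to a line. carry_out: Moves the arm, as the interface text tells. Its arguments: {"type":"object","properties":{"increments":{"type":"array"}},"required":["increments"]}

```bash
mkdir -p pics; cat > h.py <<'E'
from plant import ctrl
import numpy as np, cv2
def shot(n,save=None):
    s=ctrl.snapshot(n)
    if save: cv2.imwrite('pics/'+save,s['pixels'])
    return s
def find(s,names):
    for n in names:
        print(n,[(np.round(d['centre'],3).tolist(),round(d['confidence'],2)) for d in ctrl.search_frame(s,n)][:4])
def proj(s,p):
    return cv2.projectPoints(np.float64(p).reshape(-1,1,3),s['rvec'],s['tvec'],s['intrinsics'],np.array(s['dist']))[0].reshape(-1,2)
E
python3 - <<'E'
from h import *
N=['foot','rotor','knob','pail','caddy','bell','tray','clock','bird']
a=shot('side');b=shot('top')
cv2.imwrite('pics/a.png',cv2.resize(a['pixels'],(800,600)));cv2.imwrite('pics/b.png',cv2.resize(b['pixels'],(800,600)))
for s in(a,b):
    R=cv2.Rodrigues(s['rvec'])[0];print((-R.T@s['tvec'].ravel()).round(3));find(s,N)
print(ctrl.get_obs())
E
```

```text
[-0.094  0.728  0.819]
foot [([0.46, 0.252, 0.016], 0.97), ([0.529, -0.096, 0.07], 0.5)]
rotor [([0.555, 0.232, 0.043], 0.71)]
knob [([0.556, 0.226, 0.047], 0.95), ([0.526, -0.094, 0.072], 0.62)]
pail [([0.519, 0.592, 0.059], 0.84), ([0.629, 0.479, 0.059], 0.71), ([0.634, 0.284, 0.127], 0.66), ([0.482, 0.474, 0.055], 0.59)]
caddy [([0.479, 0.163, 0.123], 0.86)]
bell [([0.492, 0.303, 0.12], 0.63)]
tray [([0.528, -0.174, 0.007], 0.62)]
clock [([0.53, -0.092, 0.07], 0.87)]
bird [([0.369, 0.03, 0.038], 0.67), ([0.632, 0.289, 0.125], 0.67)]
[0.27  0.118 1.643]
foot [([0.547, -0.187, 0.009], 0.42)]
rotor [([0.573, 0.212, 0.044], 0.97)]
knob [([0.572, 0.212, 0.046], 0.95), ([0.489, 0.155, 0.11], 0.49), ([0.544, -0.188, 0.004], 0.3)]
pail [([0.531, 0.584, 0.053], 0.75), ([0.641, 0.472, 0.055], 0.7), ([0.499, 0.471, 0.052], 0.66), ([0.642, 0.281, 0.122], 0.62)]
caddy [([0.489, 0.154, 0.108], 0.8)]
bell [([0.494, 0.285, 0.114], 0.75)]
tray [([0.546, -0.189, 0.006], 0.64)]
clock [([0.534, -0.097, 0.103], 0.85)]
bird [([0.383, 0.016, 0.04], 0.81)]
{'clock': 1.0, 'joint_pos': array([-4.81224771e+01,  2.05445483e+01,  6.81805661e-01, -1.17628377e-03,
       -7.01357592e+01, -1.65078980e+01]), 'qvel': array([ 0.06500135, -0.09216661, -0.01119612, -0.01184773, -0.00017686,
       -0.05968399]), 'tau': array([-1.21415619e-04, -5.82392621e+01,  2.93302703e+01,  7.00256422e+00,
        1.24489336e-02, -8.31424870e-06]), 'tool_pos': array([ 0.28919607, -0.60988122,  0.22657684]), 'orientation': array([1.79998514e+02, 1.12206209e-03, 1.15369225e+02]), 'force': array([-0.58999978,  0.5486903 , -0.19305623]), 'moment': array([-0.00248004, -0.01942589, -0.05164325]), 'opening': 0.08783050534673559}
```

View pics/a.png

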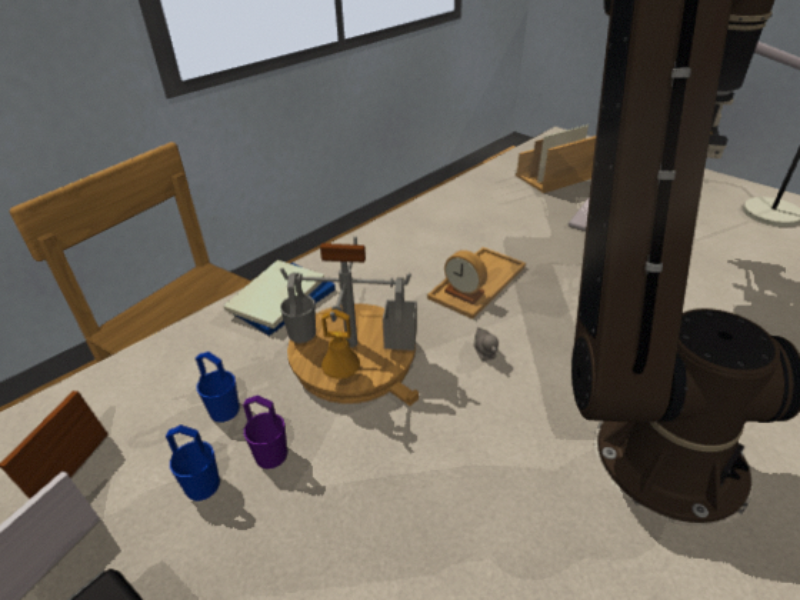

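View pics/b.png

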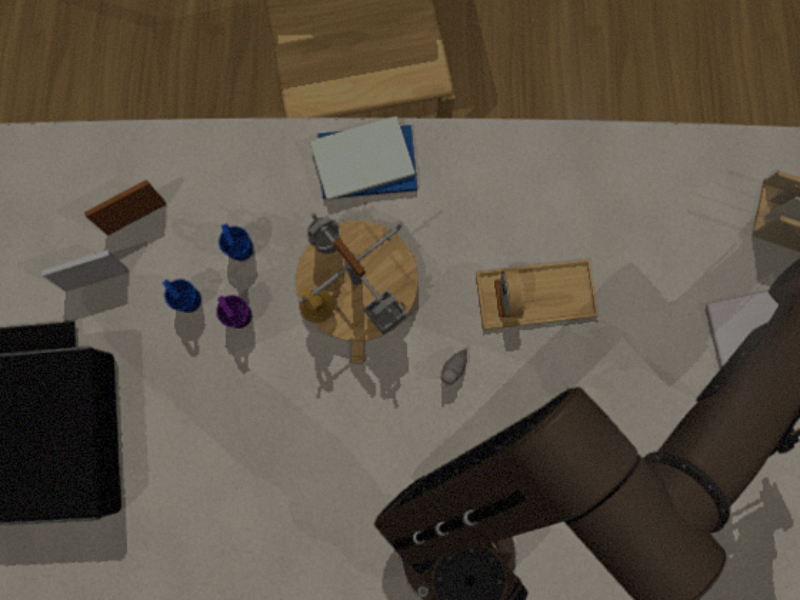

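Top view (800 px scale): the steel pail to fetch hangs at (323,232). The caddy is at (386,310), the bell at (317,303), the empty arm at (398,228), the knob bar at (349,255), and the tongue points down to (358,360). The look-alikes are blue at (236,243) and (182,295), and purple at (234,312); all three stand on the desk. In the side view the pail is at (299,318). I choose the grey one hanging across from the square caddy. Next I'll rectify views for the measurements and the close check.

```bash
cat >> h.py <<'E'
def ortho(s,z,x0,x1,y0,y1,k):
    # rows: +x up, cols: +y left ; k px per m
    H,W=int((x1-x0)*k),int((y1-y0)*k)
    v,u=np.mgrid[0:H,0:W]
    P=np.stack([x1-v/k,y1-u/k,np.full(v.shape,z)],-1).reshape(-1,3)
    m=proj(s,P).astype(np.float32).reshape(H,W,2)
    return cv2.remap(s['pixels'],m[...,0],m[...,1],cv2.INTER_CUBIC)
def back(s,px,z):
    p=cv2.undistortPoints(np.float64(px).reshape(-1,1,2),s['intrinsics'],np.array(s['dist'])).reshape(-1,2)
    R=cv2.Rodrigues(s['rvec'])[0];C=-R.T@np.ravel(s['tvec'])
    d=np.c_[p,np.ones(len(p))]@R
    return C+d*((z-C[2])/d[:,2])[:,None]
E
python3 - <<'E'
from h import *
b=shot('top');a=shot('side')
o1=ortho(b,.046,.39,.75,.04,.40,1000);o2=ortho(b,.266,.39,.75,.04,.40,1000)
cv2.imwrite('pics/o.png',np.hstack([o1,o2]))
crop=a['pixels'][150:320,170:320];cv2.imwrite('pics/c.png',cv2.resize(crop,None,fx=3.5,fy=3.5,interpolation=cv2.INTER_CUBIC))
for s in (a,b):
    for n,z in (('tray',.014),('foot',.006)):
        for o in ctrl.outline_of(s,n)[:2]:
            ys,xs=np.nonzero(o['pixels']);w=back(s,np.c_[xs,ys],z)[:,:2]
            r=cv2.minAreaRect((w*1000).astype(np.float32));print(n,round(o['confidence'],2),len(xs),r, cv2.boxPoints(r).round().tolist())
    for n in ('pail','caddy'):
        for o in ctrl.outline_of(s,n)[:4]:
            ys,xs=np.nonzero(o['pixels']);print(n,round(o['confidence'],2),xs.mean().round(),ys.mean().round())
E
```

```text
tray 0.57 1049 ((542.6822509765625, -161.0786590576172), (130.1263885498047, 264.73675537109375), 7.3192596435546875) [[461.0, -38.0], [495.0, -301.0], [624.0, -284.0], [590.0, -21.0]]
foot 0.94 562 ((478.17474365234375, 273.54754638671875), (210.79261779785156, 92.99510192871094), 56.649532318115234) [[381.0, 211.0], [459.0, 160.0], [575.0, 336.0], [497.0, 387.0]]
pail 0.97 186.0 304.0
pail 0.87 152.0 273.0
pail 0.65 209.0 218.0
pail 0.55 135.0 324.0
caddy 0.57 280.0 224.0
tray 0.91 2798 ((545.7573852539062, -167.2211151123047), (130.59866333007812, 257.0127258300781), 6.980193614959717) [[465.0, -48.0], [497.0, -303.0], [626.0, -287.0], [595.0, -32.0]]
pail 0.96 127.0 206.0
pail 0.87 163.0 218.0
pail 0.61 357.0 205.0
pail 0.6 164.0 170.0
caddy 0.83 269.0 218.0
```

View pics/o.png

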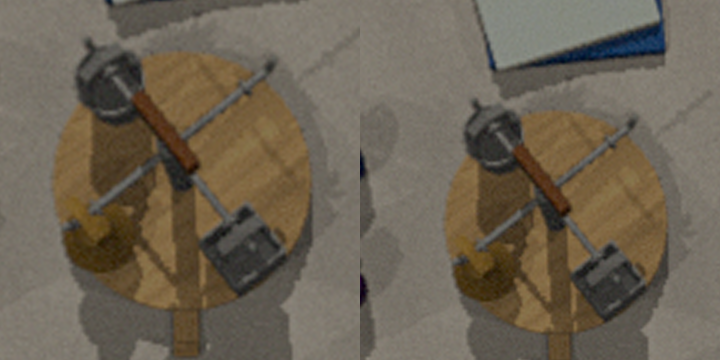

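View pics/c.png

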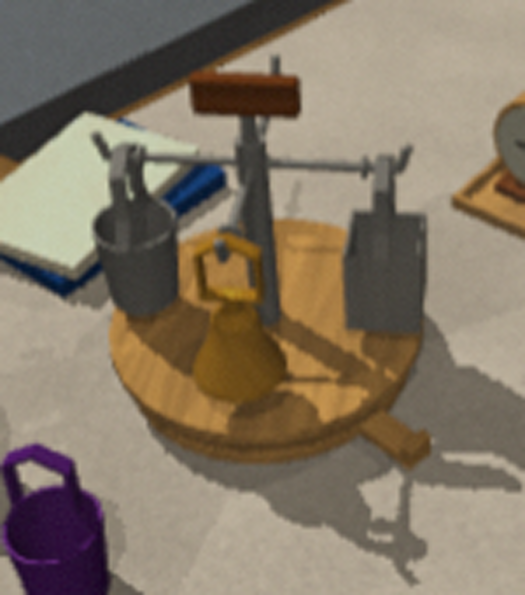

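The crop shows the round steel pail hanging left, with the square caddy opposite, so the choice is confirmed. The disc centre is near ortho (182,182), which is (0.568, 0.218). I'll refine the knob angle, tongue and tray next.

```bash
python3 - <<'E'
from h import *
b=shot('top');a=shot('side')
for s,nm in((b,'top'),(a,'side')):
    px=s['pixels'];hsv=cv2.cvtColor(px,cv2.COLOR_BGR2HSV)
    B,G,R=[px[...,i].astype(int) for i in range(3)]
    c=proj(s,[.569,.219,.27])[0];yy,xx=np.mgrid[0:420,0:560]
    m=(R>1.7*G)&(R>40)&(np.hypot(xx-c[0],yy-c[1])<30)
    w=back(s,np.c_[xx[m],yy[m]],.282 if nm=='top' else .266)[:,:2]
    mu=w.mean(0);e,v=np.linalg.eigh(np.cov((w-mu).T));print(nm,m.sum(),mu.round(4),np.degrees(np.arctan2(v[1,1],v[0,1])),4*np.sqrt(e))
print(back(b,[[415.1,203]],.014))
o1=ortho(b,.012,.38,.46,.16,.28,5000);o2=ortho(a,.022,.38,.46,.16,.28,3000)
t=ortho(b,.014,.44,.66,-.32,-.02,2000)
cv2.imwrite('pics/t.png',np.vstack([o1,np.hstack([o2[:, :0]]) if 0 else cv2.resize(t,(600,440))])[:840])
E
python3 -c "
import cv2;i=cv2.imread('pics/t.png');print(i.shape);cv2.imwrite('pics/t2.png',cv2.resize(i,None,fx=.7,fy=.7))"
```

```text
top 54 [0.5673 0.2192] -142.5092610140048 [0.01419831 0.09144631]
side 306 [0.567  0.2176] -149.40914873765743 [0.0541752 0.0905825]
[[ 0.5550325  -0.28992011  0.014     ]]
(840, 600, 3)
```

View pics/t2.png

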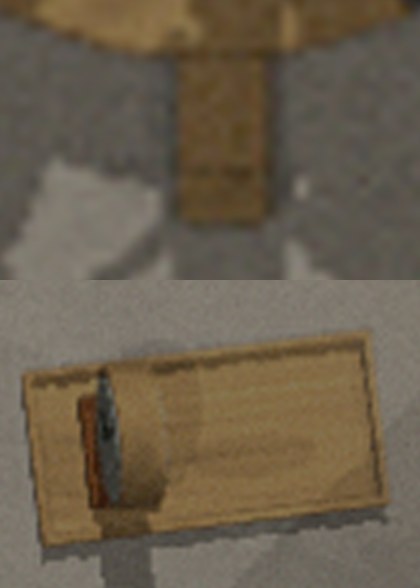

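The tongue centre is at y≈0.216 with its end at x≈0.397, so the foot yaw is near 0°. The rotor +x is at about 38.5°. Tray corners give a centre of (0.5475,-0.167), yaw about -83°, and tray_free at about (0.555,-0.2265). I'll now move above the knob with the jaws across the bar (yaw 128.5°).

Request:
{"fn": "carry_out", "kwargs": {
  "increments": [
    [0,0,0,0,0,40,0],
    [0,0,1,15,45,80,0],
    [0,0,2,30,90,120,0],
    [0,0,3,48,142,140,0],
    [0,0,4,66,194,140,0],
    [0,0,5,84,248,140,0],
    [0,0,6,102,302,140,0],
    [0,0,7,120,356,140,0],
    [0,0,8,138,410,140,0],
    [0,0,9,156,464,140,0],
    [0,0,10,174,518,140,0],
    [0,0,11,192,572,140,0],
    [0,0,12,210,624,140,0],
    [0,0,13,228,676,140,0],
    [0,0,13,246,728,140,0],
    [0,0,13,262,778,140,0],
    [0,0,13,273,812,140,0],
    [0,0,13,279,828,140,0],
    [0,0,13,279,828,140,0],
    [0,0,13,279,828,140,0]
  ]
}}

```text
clock: 4.1
tool_pos: [0.568, 0.2172, 0.3669]
orientation: [180.0, 0.0, 128.3]
force: [-0.1, -0.4, -0.0]
opening: 0.0875
```

Request:
{"fn": "carry_out", "kwargs": {
  "increments": [
    [0,0,0,0,1,-30,0],
    [0,0,0,0,1,-60,0],
    [0,0,0,0,1,-90,0],
    [0,0,0,0,1,-108,0],
    [0,0,0,0,1,-114,0],
    [0,0,0,0,1,-114,0],
    [0,0,0,0,1,-114,1],
    [0,0,0,0,1,-114,1],
    [0,0,0,0,1,-114,1],
    [0,0,0,0,1,-114,1],
    [0,0,0,0,1,-114,1],
    [0,0,0,0,1,-114,1],
    [0,0,0,0,1,-114,1],
    [0,0,0,0,1,-114,1]
  ]
}}

```text
clock: 5.85
tool_pos: [0.5692, 0.2178, 0.2526]
orientation: [-180.0, 0.2, 128.4]
force: [8.5, -8.2, -2.9]
opening: 0.014
```

Request:
{"fn": "carry_out", "kwargs": {
  "increments": [
    [0,0,1,0.5,-0.5,0,1],
    [0,0,2.5,1,-1,0,1],
    [0,0,5,1,-1,0,1],
    [0,0,8.5,1,-1,0,1],
    [0,0,12.5,1,-1,0,1],
    [0,0,17,1,-1,0,1],
    [0,0,21.5,1,-1,0,1],
    [0,0,26,1,-1,0,1],
    [0,0,30.5,1,-1,0,1],
    [0,0,35,1,-1,0,1],
    [0,0,39.5,1,-1,0,1],
    [0,0,44,1,-1,0,1],
    [0,0,48.5,1,-1,0,1],
    [0,0,53,1,-1,0,1],
    [0,0,57.5,1,-1,0,1],
    [0,0,61.5,1,-1,0,1],
    [0,0,65,1,-1,0,1],
    [0,0,67.5,1,-1,0,1],
    [0,0,69,1,-1,0,1],
    [0,0,70,1,-1,0,1]
  ]
}}

```text
clock: 8.35
tool_pos: [0.5671, 0.2183, 0.2525]
orientation: [179.9, -0.2, -161.5]
force: [-10.0, 1.2, 5.8]
opening: 0.0136
```

```bash
python3 - <<'E'
from h import *
b=shot('top');a=shot('side');o=ctrl.get_obs();print(o['orientation'],o['force'],o['moment'],o['joint_pos'])
for s in(a,b):find(s,['pail','caddy','bell'])
cv2.imwrite('pics/d.png',np.hstack([ortho(b,.205,.39,.75,.04,.40,1000),cv2.resize(a['pixels'][130:330,160:360],(360,360))]))
E
```

```text
[ 1.79939265e+02 -1.73493952e-01 -1.61536930e+02] [-9.4496342   2.02197463  4.30835311] [ 0.21274848  3.11183996 -0.02341763] [ 39.37248726  13.48654333  -5.7645264   -0.12557478 -70.88936568
 -20.86825162]
pail [([0.52, 0.589, 0.058], 0.89), ([0.526, 0.313, 0.122], 0.87), ([0.481, 0.472, 0.055], 0.77), ([0.627, 0.477, 0.061], 0.72)]
caddy [([0.591, 0.132, 0.122], 0.73)]
bell [([0.463, 0.198, 0.124], 0.59), ([0.552, 0.23, 0.046], 0.23)]
pail [([0.535, 0.308, 0.12], 0.71)]
caddy [([0.596, 0.122, 0.118], 0.82), ([0.536, 0.194, 0.047], 0.35)]
bell [([0.464, 0.18, 0.112], 0.85), ([0.533, 0.31, 0.118], 0.4)]
```

View pics/d.png

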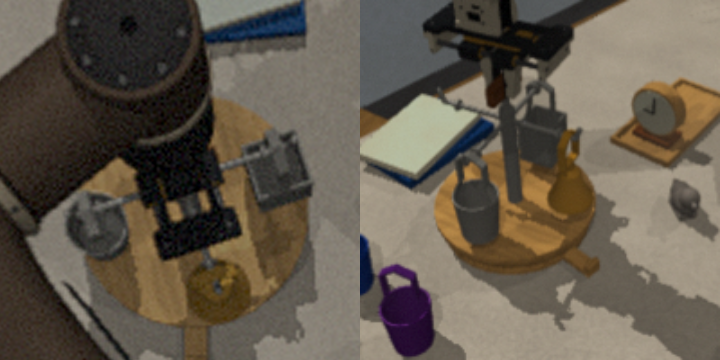

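Halfway: the pail (ortho 97,225) is at about 109°, and everything still hangs. I'll finish the turn.

Request:
{"fn": "carry_out", "kwargs": {
  "increments": [
    [0,0,1,-0.5,0,0,1],
    [0,0,2.5,-1,0,0,1],
    [0,0,5,-1,0,0,1],
    [0,0,8.5,-1,0,0,1],
    [0,0,12.5,-1,0,0,1],
    [0,0,17,-1,0,0,1],
    [0,0,21.5,-1,0,0,1],
    [0,0,26,-1,0,0,1],
    [0,0,30.5,-1,0,0,1],
    [0,0,35,-1,0,0,1],
    [0,0,39.5,-1,0,0,1],
    [0,0,44,-1,0,0,1],
    [0,0,48.5,-1,0,0,1],
    [0,0,53,-1,0,0,1],
    [0,0,57.5,-1,0,0,1],
    [0,0,62,-1,0,0,1],
    [0,0,66,-1,0,0,1],
    [0,0,69,-1,0,0,1],
    [0,0,71,-1,0,0,1],
    [0,0,72,-1,0,0,1]
  ]
}}

```text
clock: 11.25
tool_pos: [0.5658, 0.2165, 0.2525]
orientation: [179.8, -0.1, -89.5]
force: [-10.4, -5.8, 7.1]
opening: 0.0136
```

```bash
python3 - <<'E'
from h import *
o=ctrl.get_obs();print(o['orientation'],o['force'],o['moment'],o['joint_pos'])
E
```

```text
[ 1.79751500e+02 -1.48807980e-01 -8.95466262e+01] [-10.39872764  -5.81086957   7.12774273] [-1.94230066  3.53367632 -0.11918881] [ 3.93668143e+01  1.33757988e+01 -5.94230313e+00 -4.26387996e-02
 -7.09687327e+01  5.11002414e+01]
```

Request:
{"fn": "carry_out", "kwargs": {
  "increments": [
    [0,0,0,0,0,0,0.7],
    [0,0,0,0,0,0,0.5],
    [0,0,0,0,0,0,0.3],
    [0,0,0,0,0,0,0.3],
    [0,0,0,0,0,0,0.3],
    [0,0,0,0,0,20,0.3],
    [0,0,0,0,0,50,0.3],
    [0,0,0,0,0,90,0.3],
    [0,0,0,0,0,120,0.3],
    [0,0,0,0,-40,140,0],
    [0,0,0,0,-90,140,0],
    [0,0,0,0,-140,140,0],
    [0,0,0,0,-190,140,0],
    [0,0,0,0,-230,140,0],
    [0,0,0,0,-250,140,0],
    [0,0,0,0,-250,140,0]
  ]
}}

```text
clock: 13.25
tool_pos: [0.5682, -0.0328, 0.3926]
orientation: [-180.0, 0.0, -89.7]
force: [0.1, 1.1, 0.6]
opening: 0.0874
```

```bash
python3 - <<'E'
from h import *
b=shot('top');a=shot('side');o=ctrl.get_obs();print(o['tool_pos'],o['orientation'],o['force'],o['opening'])
for s in(a,b):find(s,['pail','pail_grip','caddy','bell'])
cv2.imwrite('pics/e.png',np.hstack([ortho(b,.205,.39,.75,.04,.40,1000),cv2.resize(a['pixels'][130:330,160:360],(360,360),interpolation=cv2.INTER_CUBIC)]))
for s,nm in((b,'top'),):
    px=s['pixels'];B,G,R=[px[...,i].astype(int) for i in range(3)]
    c=proj(s,[.569,.219,.27])[0];yy,xx=np.mgrid[0:420,0:560]
    m=(R>1.7*G)&(R>40)&(np.hypot(xx-c[0],yy-c[1])<30)
    w=back(s,np.c_[xx[m],yy[m]],.282)[:,:2]
    mu=w.mean(0);e,v=np.linalg.eigh(np.cov((w-mu).T));print(nm,m.sum(),mu.round(4),np.degrees(np.arctan2(v[1,1],v[0,1])),4*np.sqrt(e))
E
```

```text
[ 0.56829386 -0.03142878  0.3924388 ] [ 1.79994095e+02  1.17550995e-02 -8.96344531e+01] [ 0.47786826  0.16155593 -0.10106615] 0.08753629693254152
pail [([0.623, 0.477, 0.06], 0.86), ([0.465, 0.221, 0.13], 0.67), ([0.518, 0.588, 0.057], 0.64), ([0.367, 0.029, 0.039], 0.63)]
pail_grip [([0.627, 0.477, 0.059], 0.84), ([0.489, 0.475, 0.055], 0.8), ([0.521, 0.585, 0.054], 0.66), ([0.463, 0.225, 0.122], 0.62)]
caddy [([0.66, 0.223, 0.121], 0.57)]
bell [([0.552, 0.119, 0.141], 0.97)]
pail [([0.532, 0.584, 0.052], 0.96), ([0.499, 0.473, 0.051], 0.66), ([0.463, 0.22, 0.122], 0.58)]
pail_grip [([0.645, 0.47, 0.048], 0.86), ([0.53, 0.588, 0.054], 0.83), ([0.497, 0.471, 0.052], 0.81), ([0.464, 0.218, 0.121], 0.6)]
caddy []
bell [([0.544, 0.286, 0.044], 0.63)]
top 9 [0.5438 0.2232] -147.72289969440564 [0.01121649 0.13430796]
```

View pics/e.png

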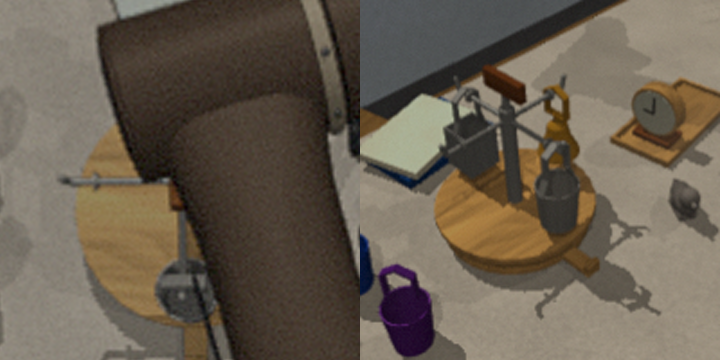

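The pail hangs in front (ortho 184,290). The empty arm is level at row 181, so the stop yaw is about 0°. The bell and caddy still hang. I'll grip at about (0.467, 0.217) with the jaws along y, already at yaw -89.7°.

Request:
{"fn": "carry_out", "kwargs": {
  "increments": [
    [0,0,0,-15,40,0,0],
    [0,0,0,-35,90,0,0],
    [0,0,0,-55,140,0,0],
    [0,0,0,-75,190,0,0],
    [0,0,0,-92,230,0,0],
    [0,0,0,-101,249,0,0],
    [0,0,0,-101,249,-30,0],
    [0,0,0,-101,249,-70,0],
    [0,0,0,-101,249,-105,0],
    [0,0,0,-101,249,-130,0],
    [0,0,0,-101,249,-150,0],
    [0,0,0,-101,249,-150,0],
    [0,0,0,-101,249,-150,0]
  ]
}}

```text
clock: 15.38
tool_pos: [0.4676, 0.2175, 0.2436]
orientation: [-179.9, 0.0, -89.6]
force: [-0.4, 0.1, 0.4]
opening: 0.0874
```

```bash
python3 - <<'E'
from h import *
a=shot('side');o=ctrl.get_obs();print(o['tool_pos'],o['orientation'])
c=a['pixels'].copy()
for p,col in (([.467,.217,.205],(0,0,255)),([.467,.217,.215],(0,255,255)),([.568,.218,.205],(0,255,0)),(o['tool_pos'],(255,0,255))):
    u,v=proj(a,p)[0];print(u,v)
    cv2.circle(c,(int(round(u)),int(round(v))),1,col,-1)
cv2.imwrite('pics/f.png',cv2.resize(c[130:280,210:360],(600,600),interpolation=cv2.INTER_NEAREST))
E
```

```text
[0.46770652 0.21752601 0.24373615] [-1.79918945e+02  5.29571768e-02 -8.96175870e+01]
267.8048319643597 211.8543991241552
267.6551453579757 208.73058592831902
241.00206125733717 195.53634152163457
266.85801499196475 199.5050578493354
```

View pics/f.png

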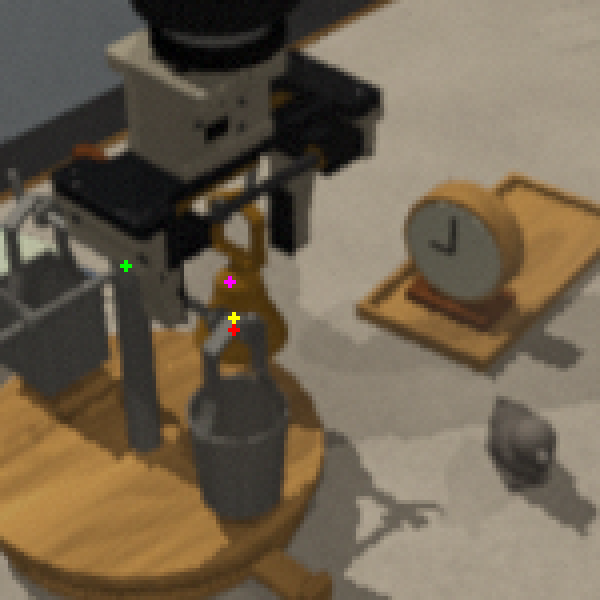

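The predicted handle apex (234,318) lies on the actual apex (about 240,318), so x is 2-3 mm off at most. I'll descend with x -3 and close.

Request:
{"fn": "carry_out", "kwargs": {
  "increments": [
    [0,0,0,-3,0,-20,0],
    [0,0,0,-3,0,-40,0],
    [0,0,0,-3,0,-60,0],
    [0,0,0,-3,0,-72,0],
    [0,0,0,-3,0,-75,0],
    [0,0,0,-3,0,-75,0],
    [0,0,0,-3,0,-75,0.2],
    [0,0,0,-3,0,-75,0.3],
    [0,0,0,-3,0,-75,0.4],
    [0,0,0,-3,0,-75,0.5],
    [0,0,0,-3,0,-75,0.7],
    [0,0,0,-3,0,-75,1],
    [0,0,0,-3,0,-75,1],
    [0,0,0,-3,0,-75,1],
    [0,0,0,-3,0,-75,1]
  ]
}}

```text
clock: 17.3
tool_pos: [0.4641, 0.217, 0.1675]
orientation: [180.0, -0.0, -89.6]
force: [-1.5, -2.4, 0.7]
opening: 0.0458
```

Request:
{"fn": "carry_out", "kwargs": {
  "increments": [
    [0,0,0,0,0,4,1],
    [0,0,0,0,0,10,1],
    [0,0,0,0,0,17,1],
    [0,0,0,0,0,24,1],
    [0,0,0,0,0,29,1],
    [0,0,0,0,0,31,1],
    [0,0,0,0,0,31,1],
    [0,0,0,0,0,31,1],
    [0,0,0,0,0,31,1]
  ]
}}

```text
clock: 18.42
tool_pos: [0.4641, 0.217, 0.1983]
orientation: [180.0, -0.0, -89.6]
force: [1.0, 0.1, -2.6]
opening: 0.0459
```

```bash
python3 - <<'E'
from h import *
a=shot('side');o=ctrl.get_obs();print(o['tool_pos'],o['force'],o['moment'],o['opening'])
cv2.imwrite('pics/g.png',cv2.resize(a['pixels'][130:280,210:360],(600,600),interpolation=cv2.INTER_CUBIC))
E
```

```text
[0.46411226 0.21704616 0.19836815] [-0.00665333 -0.2082169  -3.5513803 ] [-0.1235039   0.13641298  0.01098074] 0.04583253777627853
```

View pics/g.png

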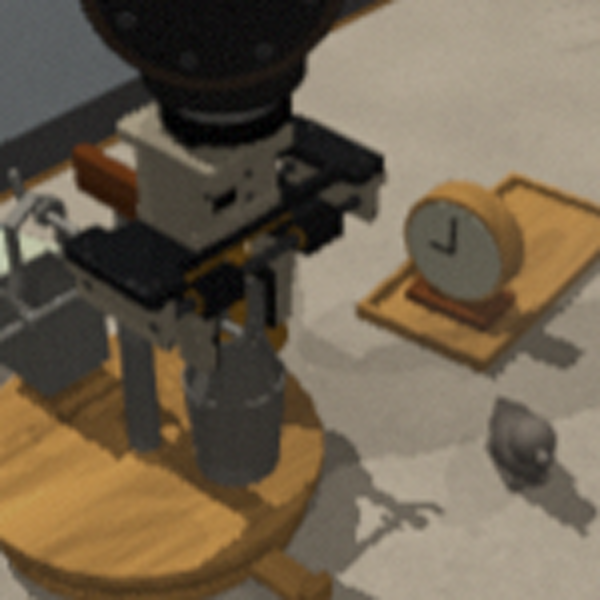

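The pail is raised 31 mm, with weight on the wrist and the stand unmoved. I'll draw it straight out along -x.

Request:
{"fn": "carry_out", "kwargs": {
  "increments": [
    [0,0,0,-3,0,0,1],
    [0,0,0,-8,0,0,1],
    [0,0,0,-15,0,0,1],
    [0,0,0,-23,0,0,1],
    [0,0,0,-31,0,0,1],
    [0,0,0,-39,0,0,1],
    [0,0,0,-47,0,0,1],
    [0,0,0,-55,0,0,1],
    [0,0,0,-63,0,0,1],
    [0,0,0,-70,0,0,1],
    [0,0,0,-75,0,0,1],
    [0,0,0,-75,0,0,1]
  ]
}}

```text
clock: 19.98
tool_pos: [0.3889, 0.2172, 0.1987]
orientation: [-180.0, 0.0, -89.6]
force: [-0.1, 0.3, -2.2]
opening: 0.0457
```

Request:
{"fn": "carry_out", "kwargs": {
  "increments": [
    [0,0,0,0,0,15,1],
    [0,0,0,0,0,40,1],
    [0,0,0,0,0,65,1],
    [0,0,0,4,-10,82,1],
    [0,0,0,12,-32,85,1],
    [0,0,0,23,-62,85,1],
    [0,0,0,35,-94,85,1],
    [0,0,0,48,-128,85,1],
    [0,0,0,61,-163,85,1],
    [0,0,0,74,-198,85,1],
    [0,0,0,87,-233,85,1],
    [0,0,0,100,-268,85,1],
    [0,0,0,113,-302,85,1],
    [0,0,0,126,-336,85,1],
    [0,0,0,138,-368,85,1],
    [0,0,0,148,-396,85,1],
    [0,0,0,156,-418,85,1],
    [0,0,0,163,-436,85,1],
    [0,0,0,166,-443,85,1],
    [0,0,0,166,-443,85,1]
  ]
}}

```text
clock: 22.48
tool_pos: [0.5552, -0.226, 0.2835]
orientation: [180.0, 0.0, -89.7]
force: [0.5, 1.5, -2.5]
opening: 0.0457
```

```bash
python3 - <<'E'
from h import *
a=shot('side');b=shot('top');o=ctrl.get_obs();print(o['tool_pos'],o['force'],o['opening'])
find(a,['pail','clock','caddy','bell']);find(b,['pail','rotor','bell','caddy'])
o2=cv2.resize(a['pixels'][100:280,230:430],(500,450),interpolation=cv2.INTER_CUBIC)
t=cv2.resize(b['pixels'][100:300,180:440],(300,231))
cv2.imwrite('pics/i.png',np.hstack([o2,cv2.copyMakeBorder(t,0,219,0,0,cv2.BORDER_CONSTANT)]))
E
```

```text
[ 0.55505841 -0.22537379  0.28367828] [ 0.08326869  1.16323988 -2.45362942] 0.045406543153432816
pail [([0.481, 0.473, 0.057], 0.94), ([0.558, -0.21, 0.239], 0.9), ([0.626, 0.477, 0.058], 0.89), ([0.518, 0.589, 0.057], 0.62)]
clock [([0.53, -0.096, 0.073], 0.67)]
caddy [([0.662, 0.222, 0.116], 0.72)]
bell [([0.553, 0.122, 0.132], 0.85), ([0.528, -0.176, 0.006], 0.37)]
pail [([0.64, 0.473, 0.055], 0.94), ([0.529, 0.584, 0.056], 0.82), ([0.498, 0.472, 0.053], 0.63), ([0.534, -0.226, 0.21], 0.43)]
rotor [([0.552, 0.215, 0.045], 0.56)]
bell [([0.557, 0.115, 0.114], 0.56), ([0.667, 0.213, 0.132], 0.22)]
caddy [([0.67, 0.209, 0.128], 0.8)]
```

View pics/i.png

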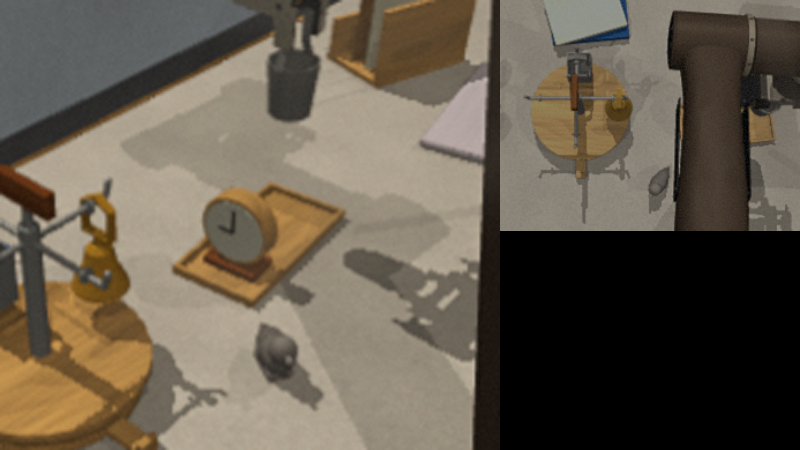

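The pail hangs upright from the gripper over the free end at about (290,85). The stand, bell, caddy, clock and bird are unchanged. Now I'll lower it, finishing slowly.

Request:
{"fn": "carry_out", "kwargs": {
  "increments": [
    [0,0,0,0,-1,-8,1],
    [0,0,0,0,-1,-24,1],
    [0,0,0,0,-1,-44,1],
    [0,0,0,0,-1,-64,1],
    [0,0,0,0,-1,-84,1],
    [0,0,0,0,-1,-104,1],
    [0,0,0,0,-1,-122,1],
    [0,0,0,0,-1,-138,1],
    [0,0,0,0,-1,-150,1],
    [0,0,0,0,-1,-158,1],
    [0,0,0,0,-1,-163,1],
    [0,0,0,0,-1,-167,1],
    [0,0,0,0,-1,-170,1],
    [0,0,0,0,-1,-171,1],
    [0,0,0,0,-1,-171,1]
  ]
}}

```text
clock: 24.85
tool_pos: [0.5553, -0.2269, 0.1127]
orientation: [-180.0, -0.0, -89.6]
force: [0.4, -0.1, -2.6]
opening: 0.0456
```

Request:
{"fn": "carry_out", "kwargs": {
  "increments": [
    [0,0,0,0,0,-1,1],
    [0,0,0,0,0,-2,1],
    [0,0,0,0,0,-3,1],
    [0,0,0,0,0,-4,1],
    [0,0,0,0,0,-4,1],
    [0,0,0,0,0,-4,1]
  ]
}}

```text
clock: 25.6
tool_pos: [0.5553, -0.2269, 0.1087]
orientation: [-180.0, -0.0, -89.6]
force: [0.2, 0.2, -1.5]
opening: 0.0458
```

Not quite in contact yet; I'll creep further.

Request:
{"fn": "carry_out", "kwargs": {
  "increments": [
    [0,0,0,0,0,-0.7,1],
    [0,0,0,0,0,-1.4,1],
    [0,0,0,0,0,-1.4,1],
    [0,0,0,0,0,-1.4,1]
  ]
}}

```text
clock: 26.1
tool_pos: [0.5558, -0.2269, 0.1087]
orientation: [-179.9, -0.0, -89.6]
force: [-2.2, 2.8, 9.5]
opening: 0.0453
```

Contact (+9.5 N). I'll ease back, open and withdraw upward.

Request:
{"fn": "carry_out", "kwargs": {
  "increments": [
    [0,0,0,0,0,0.7,1],
    [0,0,0,0,0,0.7,0.45],
    [0,0,0,0,0,0.7,0.3],
    [0,0,0,0,0,0.7,0.1],
    [0,0,0,0,0,0.7,0],
    [0,0,0,0,0,0.7,0],
    [0,0,0,0,0,0.7,0],
    [0,0,0,0,0,10,0],
    [0,0,0,0,0,30,0],
    [0,0,0,0,0,60,0],
    [0,0,0,0,0,100,0],
    [0,0,0,0,0,150,0],
    [0,0,0,0,0,190,0],
    [0,0,0,-20,-40,220,0],
    [0,0,0,-60,-85,220,0],
    [0,0,0,-100,-130,220,0],
    [0,0,0,-140,-175,220,0],
    [0,0,0,-170,-210,220,0],
    [0,0,0,-180,-220,220,0],
    [0,0,0,-180,-220,220,0]
  ]
}}

```text
clock: 28.6
tool_pos: [0.3745, -0.4474, 0.3277]
orientation: [-180.0, -0.0, -89.7]
force: [0.6, 0.6, -0.4]
opening: 0.0877
```

```bash
python3 - <<'E'
from h import *
a=shot('side');b=shot('top');o=ctrl.get_obs();print(o['tool_pos'],o['force'],o['opening'])
find(a,['pail','clock','bird','caddy','bell']);find(b,['pail','clock','bird','bell','caddy'])
o2=cv2.resize(a['pixels'][130:280,230:430],(440,330),interpolation=cv2.INTER_CUBIC)
t=cv2.resize(b['pixels'][130:280,200:440],(352,220),interpolation=cv2.INTER_CUBIC)
t=ortho(b,.012,.44,.68,-.31,.06,950);t=cv2.resize(t,(350,227))
t2=ortho(b,.205,.42,.70,.08,.36,370);t2=cv2.copyMakeBorder(t2,0,103-t2.shape[0],0,350-t2.shape[1],cv2.BORDER_CONSTANT)
cv2.imwrite('pics/j.png',np.hstack([o2,np.vstack([t,t2])]))
E
```

```text
[ 0.37560227 -0.44648406  0.32744666] [-0.73230066 -0.45227041 -0.94734762] 0.08759545010890818
pail [([0.52, 0.589, 0.059], 0.88), ([0.554, -0.219, 0.074], 0.78), ([0.483, 0.473, 0.054], 0.75), ([0.624, 0.481, 0.059], 0.56)]
clock [([0.529, -0.097, 0.071], 0.56)]
bird [([0.368, 0.033, 0.039], 0.59), ([0.659, 0.221, 0.119], 0.58)]
caddy [([0.663, 0.222, 0.117], 0.93), ([0.515, -0.117, 0.007], 0.5)]
bell [([0.555, 0.12, 0.132], 0.69)]
pail [([0.557, -0.227, 0.056], 0.94), ([0.64, 0.473, 0.055], 0.83), ([0.496, 0.471, 0.052], 0.78), ([0.531, 0.586, 0.054], 0.55)]
clock []
bird [([0.383, 0.013, 0.041], 0.63)]
bell []
caddy [([0.669, 0.212, 0.131], 0.57), ([0.418, 0.213, 0.008], 0.2)]
```

View pics/j.png

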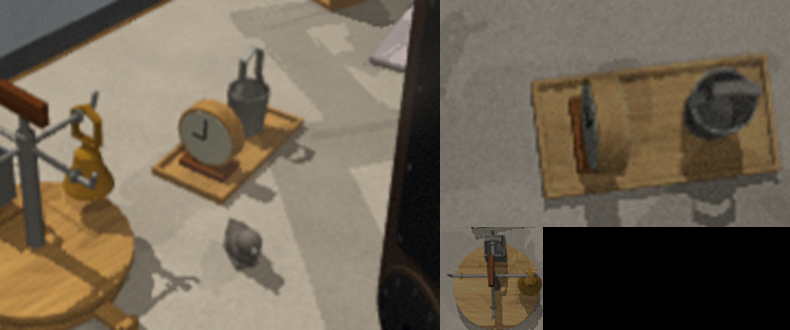

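The picture shows the pail upright in the tray's free end (249,98). The bell and caddy are hanging, the arms are square to the tongue, and the clock and bird have not moved. Handing in.

```bash
python3 -c "
from plant import ctrl
print(ctrl.close_job())"
```

```text
the job is handed in; nothing more can be done
None
```

I turned the stand about 142° by its knob until the pail hung over the front tongue, then let go so it could settle into the stop. I then lifted the pail about 31 mm, drew it straight out off the hook, set it down slowly in the tray's empty end, and moved the arm clear. The job was handed in at about 29 s; no verdict is reported.

**Last checks:**
- **Pail:** it stands upright at about (0.557, -0.227) m, against my estimate of (0.555, -0.2265) m for the middle of the empty end. I judged upright by eye and did not measure the tilt.
- **Stand:** the arms look square to the tongue. I never measured the final angle, because the arm hid the knob when I tried right after the turn.
- **Caddy and bell:** both still hang, with the caddy at the rear.
- **Clock and bird:** both are within about 4 mm of where they started.

**Disagreements:** the final top view missed the clock and the bell, but the side view found both where expected. At set-down I pressed to about 9.5 N before easing off and opening the gripper.

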